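# Load the coffee caddy: tall at the back, short in front

## Task

Load the wooden coffee caddy with the canisters and tall glasses that stand in a row in front of the coffee machine and the soda maker, and with the small white cup and the low metal tin in front of the microwave. First pull its sliding fence by the black grip fully forward to its front stop and stand every tall piece upright at the back, behind the fence; then slide the fence back until its two ends line up with the dark marks on the side walls, and only after that stand the cup and the tin upright in the space in front of the fence. Leave the bottle, the navy mug and the marker where they are.

Things in the scene. Friction and masses are not known exactly. Their poses are not given: they have to be found in the camera images.
- caddy: open wooden caddy fixed to the worktop at the right, 196 deep (x) x 240 wide (y) mm; origin at the centre of its underside, x to its back (away from the robot), y to its left, z up. Floor 8 mm thick; inside x = -93 to +93, y = -115 to +115 mm. Rear wall 42 mm high, side walls 34, front lip 20 with a gap in the middle; a sliding fence divides it into a rear and a front space
- back_row (a point): fixed point on the caddy floor (z = 8 mm), middle of the rear space, caddy x = +53 mm; with the fence at the marks that space is 80 mm deep (x = +13 to +93 mm). Axes as the caddy's. Three tall pieces fit here side by side, at y = -77, 0 and +77 mm
- front_row (a point): fixed point on the caddy floor, middle of the front space, caddy x = -46 mm; with the fence at the marks that space is 94 mm deep (x = -93 to +1 mm), with the fence at its front stop only 44 mm. Axes as the caddy's. The fence's rib parts it in a left and a right half: one short piece in each, at about y = +55 and -55 mm
- fence (a joint): slide of the fence along the caddy's x axis, m: 0 = rearmost, grows as the fence comes forward (towards the robot), 0.100 = front stop, 0.050 = lined up with the dark marks. At the start it is between 0 and 0.02, too far back for the tall pieces. The fence centre lies at caddy x = 57 mm minus this value. Rubs with about 2 N and stays where it is left
- fence_grip (a point): point in the black upright grip of the fence, 18 mm below its top; the grip is a rounded block 22 mm (caddy x) x 16 mm (caddy y), top 76 mm above the worktop; it stands 100 mm in front of the fence's centre and moves with it
- fence_bar (a point): middle of the fence, near its top; moves with it. The fence runs across the caddy's whole width (its rail overlies the side walls), 12 mm thick, top rail 16 mm wide and 42 mm above the worktop; from its middle a rib 14 mm wide, 22 mm above the worktop, runs forward to the grip
- fence_mark (a point): fixed point half-way between the two dark marks (upright ribs 5 mm wide on the outsides of the side walls); fence_bar is here when the fence is lined up
- canister_a: closed round canister of board with green plastic lid, 68 mm across the body, 70 mm across the lid, 143 mm tall, about 0.3 kg; origin at the centre of its underside, z up. Two to three of the four tall pieces are present, the others read None
- canister_b: closed round canister of board with green plastic lid, 68 mm across the body, 70 mm across the lid, 143 mm tall, about 0.3 kg; origin at the centre of its underside, z up. Two to three of the four tall pieces are present, the others read None
- glass_a: tall clear drinking glass, open at the top, 68 mm across at the rim, 58 mm at the foot, 142 mm tall, about 0.2 kg; origin at the centre of its underside, z up. Two to three of the four tall pieces are present, the others read None
- glass_b: tall clear drinking glass, open at the top, 68 mm across at the rim, 58 mm at the foot, 142 mm tall, about 0.2 kg; origin at the centre of its underside, z up. Two to three of the four tall pieces are present, the others read None
- cup: small white cup, 56 mm tall, round body 60 mm across at the rim, 42 mm at the foot, with an ear on its own -y side; 85 mm long over the ear. Origin at the middle of that length, on the underside: the round body is centred 11 mm from it towards +y, the ear ends 42 mm from it towards -y; z up, about 0.11 kg
- tin: low round tin of bare metal with a flat lid, 65 mm across, 45 mm tall, about 0.14 kg; origin at the centre of its underside, z up
- soda_bottle: clear bottle with a black cap, 76 mm across, 257 mm tall; bystander, to be left alone; origin under its centre
- navy_mug: navy blue mug, 87 mm tall; bystander, to be left alone; origin on its underside
- marker: white felt marker with a red cap, 135 mm long, 17 mm thick, lying behind the caddy; bystander, to be left alone; origin under its middle, y along it

How it is judged:
By the outcome, as a careful person would: the job done as asked, in the order asked, and still so for the second after the job is handed in, with the robot touching nothing.
Of canister_a, canister_b, glass_a, glass_b only 2 to 3 are there at a start; the rules pass over those that are not, and their reading is None.
At some moment in a run one of tin may be knocked a few centimetres aside while the robot is not near it.
It also fails if it takes over 210 s, if anything falls off the work surface, if the arm or the gripper's body presses on something with over 40 N, if the wrist force passes 120 N, or if a joint passes its speed limit or range.

## Robot

A 7-joint arm with a two-finger parallel gripper is mounted at the origin on a cart in front of the work surface, level with it; the furniture and walls round the work are solid. World frame = base frame: x ahead of the robot, y to its left, z up, the work surface at z = 0. Lengths are in m, angles in rad, forces in N, time in s.
With the tool pointing down it reaches from about 0.35 to 0.9 m from the base axis. Payload 8.1 kg.
Tool frame: the origin (TCP) lies between the finger pads; the fingertips stand ahead of it and the grasp point (between the pads) is the TCP (arm.nose_length is the z of the fingertips in the tool frame, in m); z points along the fingers, y is the line along which they close (so a half turn about z gives the same grasp; the last joint's range is limited). The gripper opens to 92 mm and grips with 3 to 60 N. Pads are 19 mm wide; open, the fingers measure 130 mm over their backs; the gripper's body (75 mm by 190 mm) begins 47 mm behind the grasp point.
Start: joints at [-1.289, 0.434, 0.025, 1.573, -0.012, 1.134, -0.075], TCP at [0.235, 0.579, 0.246] pointing down, gripper open.
Joint ranges: [-2.62, 2.62], [-0.44, 2.09], [-1.27, 1.32], [0.08, 2.57], [-1.32, 4.46], [0.12, 2], [-2.74, 2.74]. Speed limits (rad/s): [2.22, 2.22, 3.01, 3.01, 3.14, 3.14, 3.14].

## Interface

Orientations are given as a rotation vector (axis times angle).
In Python, from cell import sensors, optics, arm gives the robot as it stands.
- The arm moves only by the tool arm_command, never from a script. Its argument "deltas" is one flat list of numbers, 7 for each row, row after row: the turn, a rotation vector about the world's x, y, z as a fraction of full scale, then the shift along the world's x, y, z as a fraction of full scale, then the finger opening in mm, from 0 to 91.8. In form: [wx, wy, wz, dx, dy, dz, fingers, wx, wy, wz, dx, dy, dz, fingers, ...]. A call has 1 to 20 rows; each row is the pose to reach, as a shift and turn from the pose commanded when the call began; what a row does not reach only later rows make up. Full scale, the value 1, is 1 m for a shift and 90 degrees for a turn. A row lasts 1/10 s, in which the tool goes at most 50 mm and 8.59 degrees, less where a joint would pass 70% of its speed; a pose out of reach is approached as far as the arm can. A call with a number of a shift or a turn outside -1 to 1 is refused whole. A call with a gripper value outside its range is refused whole. The fingers move at their own pace and stop on an object; "force" is the grip in N (left out, the last holds). Time passes only in rows, so rows that repeat a pose let the fingers close. It gives the time, the measured TCP pose, the force, the opening and the grip force at its end, in the units of the state.
- sensors.observe(): the state, without advancing time (a new reading comes with each control period).
- optics.get_image(name): name is "side" or "top" or "wrist"; returns the picture (480x640x3 uint8, blue, green, red); there is no depth.
- optics.calibration(name): a dict with "camera_matrix" (3x3 intrinsics, pixels), "D" ([k1, k2, p1, p2, k3] as OpenCV has them; the pictures are not rectified), "rvec" (rotation vector, rad) and "tvec" (3), from world to camera coordinates, as OpenCV has them. Camera axes: x right, y down, z forward; pixel columns grow to the right and rows downward; lengths in m; the calibration is good to about 2 mm. A picture is of the moment at which its call begins: read the wrist's pose just before it. calibration takes no time and is no camera call; for the wrist camera it gives the pose at the moment of the call.
- arm.sign_off(): hands the job in; it is judged then, once.
The state is a dict: "clock": time; "joints": joint angles; "dq": joint speeds; "joint_efforts": joint torques, N m; "position": TCP position; "ee_rot": TCP orientation; "force": force on the tool from outside, world axes, zero at the start; "ft_torque": the same for the moment, N m; "width": opening from 0.0 (shut) to 1.0 (fully open); "gripper_force": force on a finger pad.
Only numpy, scipy, OpenCV 4.12 (cv2) and the standard library are available. Lean on these libraries where they do the work, as an engineer would, in place of code of your own. Each camera call takes 0.05 s, during which the arm holds its last target. There are 200 camera calls.

## Working session

There is one attempt and no reset: what is moved stays moved. The work goes in short steps, Python scripts to look and compute and a tool call to move; the robot and the scene stay as the last step left them, time stands still between calls to the robot, and variables do not carry over. Pictures are saved under pics/ and viewed, at most 14 in all, crops included, and the job is handed in when it is done.

Besides the shell and the picture viewer there is one more tool, called after "Request:" as name(argument=value, ...) on one line, values as JSON. arm_command: Moves the arm, as the interface text tells. Its arguments: {"type":"object","properties":{"deltas":{"type":"array","items":{"type":"number"}},"force":{"type":"number"}},"required":["deltas"]}

```bash
ls; mkdir -p pics
python3 - <<'E'
from cell import sensors, optics, arm
import cv2
s=sensors.observe();print(s);print(arm.nose_length)
for n in("side","top","wrist"):
    cv2.imwrite(f"pics/{n}0.png",optics.get_image(n));c=optics.calibration(n);print(n,c)
E
```

```text
pics
{'clock': 0.0, 'joints': array([-1.28861012,  0.43522592,  0.02502511,  1.57410391, -0.01161668,
        1.13399509, -0.07505405]), 'dq': array([-9.48642575e-04,  6.73687073e-05,  1.35077448e-03,  2.31304323e-03,
       -1.05328854e-03, -2.07826317e-04, -1.64212752e-04]), 'joint_efforts': array([ 2.07377234e-03, -6.67836714e+01,  9.86284576e-01, -3.14460397e+01,
       -6.03959640e-02,  4.25076485e-02,  1.30225581e-04]), 'position': array([0.2344927 , 0.57882043, 0.24494109]), 'ee_rot': array([-6.00789920e-01, -3.08345288e+00,  2.48062765e-03]), 'force': array([ 0.73267672, -0.2947131 , -0.29288649]), 'ft_torque': array([0.0761275 , 0.00547106, 0.01866432]), 'gripper_force': 0.0, 'width': 0.9965955486428151}
0.019
side {'camera_matrix': array([[486.46241573,   0.        , 318.48813602],
       [  0.        , 486.46241573, 244.01638218],
       [  0.        ,   0.        ,   1.        ]]), 'D': array([0.02507029, 0.        , 0.        , 0.        , 0.        ]), 'rvec': array([ 1.29975666, -1.90441519,  1.1330422 ]), 'tvec': array([0.30583827, 0.29100084, 1.33392396])}
top {'camera_matrix': array([[618.16539589,   0.        , 314.00382906],
       [  0.        , 618.16539589, 241.88171001],
       [  0.        ,   0.        ,   1.        ]]), 'D': array([-0.06692181,  0.        ,  0.        ,  0.        ,  0.        ]), 'rvec': array([ 2.36328788, -1.3928884 ,  0.33329312]), 'tvec': array([-0.15470169,  0.48445565,  1.67890978])}
wrist {'camera_matrix': array([[345.1147703 ,   0.        , 318.52081132],
       [  0.        , 345.1147703 , 241.70918382],
       [  0.        ,   0.        ,   1.        ]]), 'D': array([-0.02288488,  0.        ,  0.        ,  0.        ,  0.        ]), 'rvec': array([-2.4101478 , -1.62376302, -0.22257323]), 'tvec': array([-0.62437478, -0.0356418 ,  0.3899001 ])}
```

View pics/top0.png

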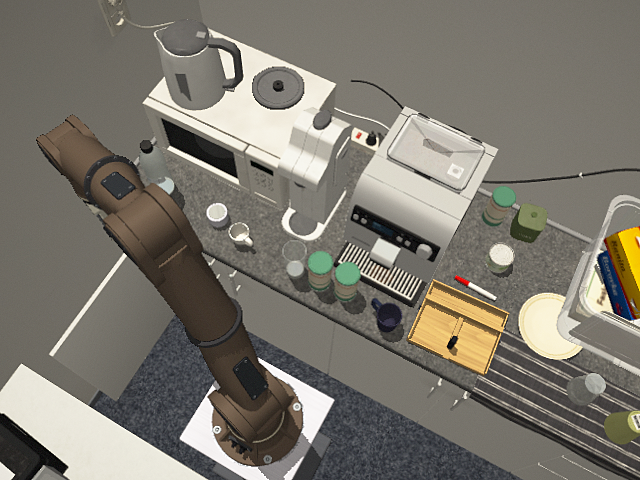

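View pics/side0.png

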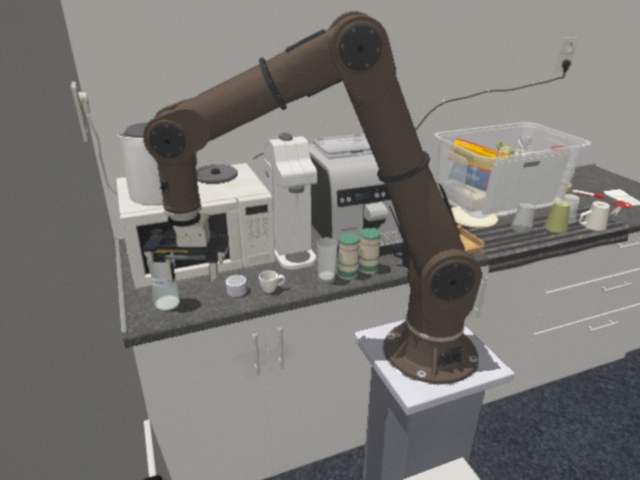

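Top: tin (217,215), cup (240,235), glass (294,255), canisters (319,265) and (347,275), navy mug (387,316), caddy around (457,330) with its grip at (452,342). The side view agrees.

```bash
cat > h.py <<'E'
from cell import sensors, optics, arm
import cv2, numpy as np
from scipy.spatial.transform import Rotation as R
def ray(cal,uv,z):
    K,D=cal["camera_matrix"],cal["D"]
    p=cv2.undistortPoints(np.array([[uv]],float),K,D)[0,0]
    r=cv2.Rodrigues(cal["rvec"])[0]; c=-r.T@cal["tvec"]; d=r.T@np.array([p[0],p[1],1])
    return c+d*(z-c[2])/d[2]
def proj(cal,P):
    return cv2.projectPoints(np.array(P,float).reshape(-1,1,3),cal["rvec"],cal["tvec"],cal["camera_matrix"],cal["D"])[0][:,0]
def st():
    s=sensors.observe(); print("t",round(s["clock"],2),"p",s["position"].round(4),"R",R.from_rotvec(s["ee_rot"]).as_matrix().round(3).tolist(),"F",s["force"].round(1),"w",round(s["width"]*91.8,1),"g",s["gripper_force"]); return s
E
python3 - <<'E'
from h import *
im=cv2.imread("pics/top0.png"); c=optics.calibration("top")
cv2.imwrite("pics/c1.png",cv2.resize(im[190:330,190:390],(800,560),interpolation=cv2.INTER_CUBIC))
cv2.imwrite("pics/c2.png",cv2.resize(im[260:385,360:520],(768,600),interpolation=cv2.INTER_CUBIC))
for n,uv,z in [("tin",(217,211),.045),("cup",(239,230),.056),("glass",(294,251),.142),("canL",(319,262),.143),("canR",(347,273),.143),("grip",(453,340),.076),("caddyBL",(433,283),.042),("BR",(508,317),.042),("mug",(387,314),.087)]:
    print(n,ray(c,uv,z).round(3))
s=st()
E
```

```text
tin [0.474 0.427 0.045]
cup [0.447 0.329 0.056]
glass [0.433 0.128 0.142]
canL [0.437 0.05  0.143]
canR [ 0.446 -0.034  0.143]
grip [ 0.437 -0.375  0.076]
caddyBL [ 0.581 -0.256  0.042]
BR [ 0.59  -0.491  0.042]
mug [ 0.413 -0.181  0.087]
t 0.15 p [0.2345 0.5789 0.2451] R [[-0.927, 0.375, -0.0], [0.375, 0.927, -0.001], [-0.0, -0.001, -1.0]] F [-0.2 -0.2 -0.3] w 91.8 g 0.0
```

View pics/c1.png

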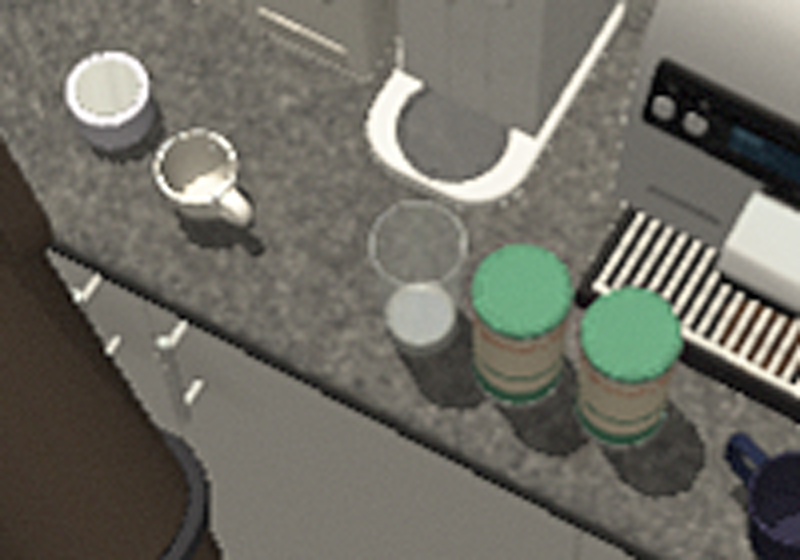

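View pics/c2.png

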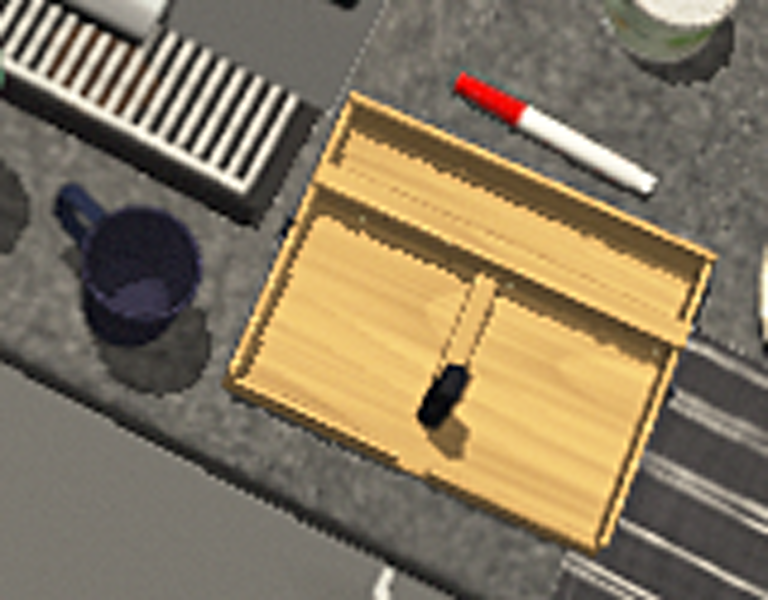

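Crops show two canisters and one glass; cup ear points to about −y/−x. Caddy's rear-top corners at full-frame (433.3,279.8) and (508.8,313.8), grip top (455,339).

Run:
```python
from h import *
c=optics.calibration("top")
f=lambda u,v,z:ray(c,(u,v),z)
for n,uv,z in [("tin",(216.75,212.5),.045),("cup",(239.25,231.75),.056),("ear",(251,241.8),.035),("glass",(294.75,251.25),.142),("canL",(320.5,262.5),.143),("canR",(348,273),.143),("grip",(455,338.5),.076),("railL",(426.5,297),.042),("railR",(503.5,330.5),.042)]:
    print(n,f(*uv,z).round(4))
BL=f(433.3,279.8,.042);BR=f(508.8,313.8,.042);FL=f(408,340.2,.02);FR=f(485.3,374,.02)
print(BL,BR,FL,FR)
d=BL-BR; yaw=np.arctan2(-d[0],d[1]); d2=FL-FR; yaw2=np.arctan2(-d2[0],d2[1]);print(np.hypot(*d[:2]),yaw,np.hypot(*d2[:2]),yaw2)
print("centre",(BL+BR+FL+FR)/4)
```

```text
tin [0.4691 0.4244 0.045 ]
cup [0.4423 0.3248 0.056 ]
ear [0.4386 0.2831 0.035 ]
glass [0.4336 0.1259 0.142 ]
canL [0.4381 0.0457 0.143 ]
canR [ 0.4473 -0.0362  0.143 ]
grip [ 0.4439 -0.3779  0.076 ]
railL [ 0.532  -0.2573  0.042 ]
railR [ 0.5461 -0.4939  0.042 ]
[ 0.59115224 -0.25256423  0.042     ] [ 0.60076944 -0.4890474   0.042     ] [ 0.39556997 -0.26529878  0.02      ] [ 0.41158814 -0.49862617  0.02      ]
0.23667864150773246 0.04064519563499653 0.23387657467460768 0.06854351549023166
centre [ 0.49976995 -0.37638414  0.031     ]
```

Request:
arm_command(deltas=[0,0,0,0,-0.05,0.05,91.8,0,0,-0.2,0,-0.15,0.085,91.8,0,0,-0.4,0.05,-0.25,0.085,91.8,0,0,-0.9,0.205,-0.479,0.085,91.8,0,0,-0.9,0.205,-0.479,0.085,91.8,0,0,-0.9,0.205,-0.479,0.085,91.8,0,0,-0.9,0.205,-0.479,0.085,91.8,0,0,-0.9,0.205,-0.479,0.085,91.8,0,0,-0.9,0.205,-0.479,0.085,91.8,0,0,-0.9,0.205,-0.479,0.085,91.8,0,0,-0.9,0.205,-0.479,0.085,91.8,0,0,-0.9,0.205,-0.479,0.085,91.8,0,0,-0.9,0.205,-0.479,0.085,91.8,0,0,-0.9,0.205,-0.479,0.085,91.8,0,0,-0.9,0.205,-0.479,0.085,91.8])

```text
clock: 1.65
position: [0.4391, 0.1016, 0.3305]
ee_rot: [-2.456, -1.958, 0.001]
force: [-0.1, 0.1, 0.3]
width: 0.999
gripper_force: 0.0
```

Request:
arm_command(deltas=[0,0,-0.822,0.005,-0.48,-0.05,91.8,0,0,-0.822,0.005,-0.48,-0.05,91.8,0,0,-0.822,0.005,-0.48,-0.05,91.8,0,0,-0.822,0.005,-0.48,-0.05,91.8,0,0,-0.822,0.005,-0.48,-0.05,91.8,0,0,-0.822,0.005,-0.48,-0.05,91.8,0,0,-0.822,0.005,-0.48,-0.05,91.8,0,0,-0.822,0.005,-0.48,-0.05,91.8,0,0,-0.822,0.005,-0.48,-0.05,91.8,0,0,-0.822,0.005,-0.48,-0.05,91.8,0,0,-0.822,0.005,-0.48,-0.05,91.8,0,0,-0.822,0.005,-0.48,-0.05,91.8,0,0,-0.822,0.005,-0.48,-0.05,91.8,0,0,-0.822,0.005,-0.48,-0.05,91.8])

```text
clock: 3.05
position: [0.4456, -0.3779, 0.2808]
ee_rot: [-3.139, -0.086, -0.001]
force: [-0.6, -0.5, -0.2]
width: 0.993
gripper_force: 0.0
```

Run:
```python
from h import *
s=st(); print(s["joints"].round(2)); cv2.imwrite("pics/w1.png",optics.get_image("wrist")); np.savez("w1",**optics.calibration("wrist"))
```

```text
t 3.05 p [ 0.4456 -0.3779  0.2808] R [[0.999, 0.055, 0.001], [0.055, -0.999, 0.001], [0.001, -0.001, -1.0]] F [-0.6 -0.5 -0.2] w 91.2 g 0.0
[-0.02  0.44  0.93  1.68 -0.38  1.22 -0.52]
```

View pics/w1.png

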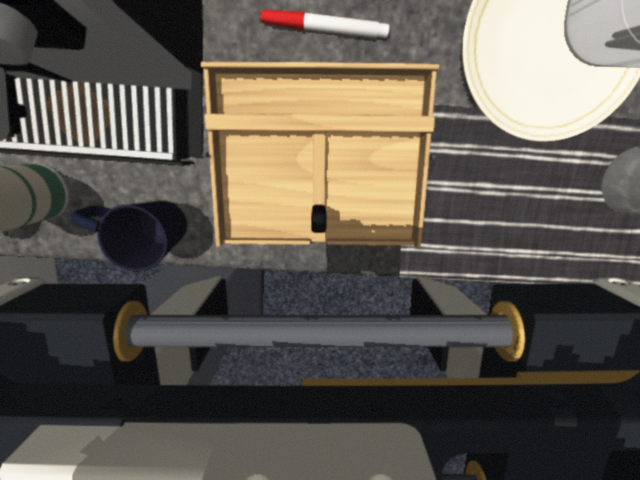

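Wrist view: caddy nearly aligned with the tool; rear rim corners (203,64) and (438,64), fence rail (204–435, rows 115–131), grip top about (319,211).

Run:
```python
from h import *
c=dict(np.load("w1.npz"))
f=lambda u,v,z:ray(c,(u,v),z).round(4)
BL=f(203,64,.042);BR=f(438,65,.042);d=BL-BR
print(BL,BR,np.hypot(*d[:2]),np.degrees(np.arctan2(-d[0],d[1])))
print("FL,FR",f(218,244,.02),f(421,246,.02))
print("rail",f(204,123,.042),f(435,123,.042), "rib",f(319.5,170,.022))
print("griptop", f(319,205,.076),f(319,212,.076),"bottom front",f(319,231,.03))
im=cv2.imread("pics/w1.png"); m=(cv2.cvtColor(im,cv2.COLOR_BGR2HSV)[...,2]<60)[190:240,295:340]; ys,xs=np.where(m); print(xs.min()+295,xs.max()+295,ys.min()+190,ys.max()+190)
c2=optics.calibration("top")
for u,v,z in[(500,253,.1),(503,193,.15),(530,215,.1),(380,252,.15)]: print(ray(c2,(u,v),z).round(3))
```

```text
[ 0.5927 -0.2547  0.042 ] [ 0.6046 -0.4902  0.042 ] 0.23580046649656997 2.8927403529460034
FL,FR [ 0.3986 -0.2595  0.02  ] [ 0.4094 -0.5049  0.02  ]
rail [ 0.5361 -0.2541  0.042 ] [ 0.5492 -0.4949  0.042 ] rib [ 0.493  -0.3773  0.022 ]
griptop [ 0.462  -0.3784  0.076 ] [ 0.4548 -0.3788  0.076 ] bottom front [ 0.4238 -0.3805  0.03  ]
312 326 206 231
[ 0.737 -0.39   0.1  ]
[ 0.897 -0.322  0.15 ]
[ 0.9   -0.425  0.1  ]
[ 0.545 -0.086  0.15 ]
```

Request:
arm_command(deltas=[0,0,0,-0.002,-0.002,-0.05,60,0,0,0,-0.002,-0.002,-0.1,60,0,0,0,-0.002,-0.002,-0.15,60,0,0,0,-0.002,-0.002,-0.19,60,0,0,0,-0.002,-0.002,-0.21,60,0,0,0,-0.002,-0.002,-0.223,60,0,0,0,-0.002,-0.002,-0.223,60,0,0,0,-0.002,-0.002,-0.223,8,0,0,0,-0.002,-0.002,-0.223,8,0,0,0,-0.002,-0.002,-0.223,8,0,0,0,-0.002,-0.002,-0.223,8,0,0,0,-0.002,-0.002,-0.223,8,0,0,0,-0.002,-0.002,-0.223,8,0,0,0,-0.002,-0.002,-0.223,8,0,0,0,-0.002,-0.002,-0.223,8], force=30)

```text
clock: 4.6
position: [0.4426, -0.378, 0.0575]
ee_rot: [-3.134, -0.083, 0.001]
force: [-1.3, 13.7, 10.2]
width: 0.173
gripper_force: 30.0
```

Request:
arm_command(deltas=[0,0,0,0,0.0015,0,8,0,0,0,-0.01,0.001,0,8,0,0,0,-0.02,0.0005,0,8,0,0,0,-0.03,0,0,8,0,0,0,-0.04,-0.0005,0,8,0,0,0,-0.05,-0.001,0,8,0,0,0,-0.06,-0.0015,0,8,0,0,0,-0.07,-0.002,0,8,0,0,0,-0.075,-0.0025,0,8,0,0,0,-0.075,-0.0025,0,8,0,0,0,-0.075,-0.0025,0,8])

```text
clock: 5.7
position: [0.3669, -0.3814, 0.0575]
ee_rot: [-3.135, -0.082, 0.001]
force: [-2.9, 10.7, 8.9]
width: 0.175
gripper_force: 30.0
```

Request:
arm_command(deltas=[0,0,0,-0.002,0.001,0,8,0,0,0,-0.004,0.001,0,8,0,0,0,-0.006,0.001,0,8,0,0,0,-0.008,0.001,0,8,0,0,0,-0.01,0.001,0,8,0,0,0,-0.01,0.001,0,8,0,0,0,-0.01,0.001,0,8])

```text
clock: 6.4
position: [0.3591, -0.3817, 0.0576]
ee_rot: [-3.138, -0.083, -0.002]
force: [5.3, 5.0, -1.4]
width: 0.174
gripper_force: 30.0
```

Request:
arm_command(deltas=[0,0,0,-0.002,0,0,8,0,0,0,-0.004,0,0,8,0,0,0,-0.004,0,0,8,0,0,0,-0.004,0,0,8])

```text
clock: 6.8
position: [0.3589, -0.3817, 0.0577]
ee_rot: [-3.14, -0.088, -0.009]
force: [18.9, 3.2, -12.0]
width: 0.173
gripper_force: 30.0
```

Request:
arm_command(deltas=[0,0,0,0.006,0,0,8,0,0,0,0.006,0,0,50,0,0,0,0.006,0,0,50,0,0,0,0.006,0,0,50,0,0,0,0.006,0,0.04,50,0,0,0.0,0.006,0,0.09,50,0,0,0.09,0.006,0,0.14,91.8,0,0,0.3,0.03,0.05,0.19,91.8,0,0,0.3,0.05,0.1,0.24,91.8,0,0,0.97,0.083,0.31,0.27,91.8,0,0,0.97,0.083,0.31,0.27,91.8,0,0,0.97,0.083,0.31,0.27,91.8,0,0,0.97,0.083,0.31,0.27,91.8,0,0,0.97,0.083,0.31,0.27,91.8,0,0,0.97,0.083,0.31,0.27,91.8,0,0,0.97,0.083,0.31,0.27,91.8,0,0,0.97,0.083,0.31,0.27,91.8,0,0,0.97,0.083,0.31,0.27,91.8])

```text
clock: 8.6
position: [0.4364, -0.0736, 0.3277]
ee_rot: [2.217, 2.226, 0.0]
force: [-0.4, 0.2, -0.2]
width: 0.996
gripper_force: 0.0
```

Run:
```python
from h import *
s=st(); print(s["joints"].round(2)); a=optics.get_image("wrist"); np.savez("w2",**optics.calibration("wrist")); b=cv2.resize(optics.get_image("top")[260:385,360:520],(640,480))
cv2.imwrite("pics/w2.png",a); cv2.imwrite("pics/w2b.png",np.hstack([cv2.resize(a,(400,300)),cv2.resize(b,(400,300))]))
hsv=cv2.cvtColor(a,cv2.COLOR_BGR2HSV); m=cv2.inRange(hsv,(60,80,60),(90,255,255))
n,l,stt,ce=cv2.connectedComponentsWithStats(m)
c=dict(np.load("w2.npz"))
for i in range(1,n):
    if stt[i,4]>300: print(stt[i],ce[i],ray(c,ce[i],.143).round(4))
```

```text
t 8.6 p [ 0.4364 -0.0736  0.3277] R [[-0.004, 1.0, 0.0], [1.0, 0.004, 0.0], [0.0, 0.0, -1.0]] F [-0.4  0.2 -0.2] w 91.4 g 0.0
[-0.51  0.04  0.6   1.89 -0.03  1.21  0.1 ]
[ 282   47   79   84 2785] [321.9475763   91.02692998] [0.4409 0.044  0.143 ]
[ 293  145   74   75 2020] [329.92178218 182.04554455] [ 0.4487 -0.0348  0.143 ]
```

View pics/w2b.png

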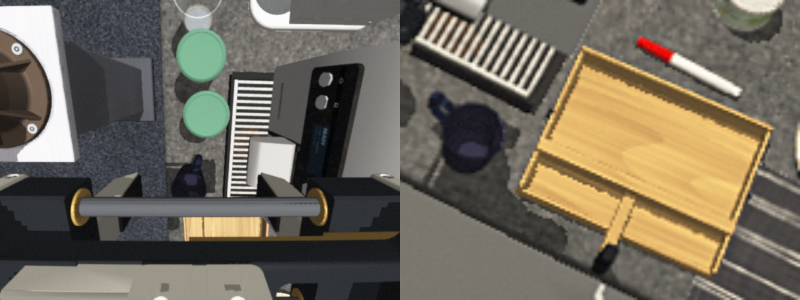

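Fence sits at the front stop. Canister lids centred at about (322,91) and (330,182) in the wrist view; the white spout's near corner is at ~(400,216). I'll check its height for clearance.

Run:
```python
from h import *
c=dict(np.load("w2.npz")); c2=optics.calibration("top")
def tri(a,b):
    P=[np.c_[cv2.Rodrigues(k["rvec"])[0],k["tvec"]] for k in(c,c2)]
    u=[cv2.undistortPoints(np.array([[x]],float),k["camera_matrix"],k["D"])[0,0] for x,k in((a,c),(b,c2))]
    X=cv2.triangulatePoints(P[0],P[1],u[0],u[1])[:,0]; return X[:3]/X[3]
print("spout",tri((400,216),(370.5,255.5)))
im=cv2.imread("pics/w2.png")
for w in (0,1):
    hsv=cv2.cvtColor(im,cv2.COLOR_BGR2HSV); m=cv2.inRange(hsv,(55,60,50),(95,255,255)); 
    n,l,s,ce=cv2.connectedComponentsWithStats(m); i=np.argsort(-s[1:,4])[w]+1
    p=cv2.findContours((l==i).astype("uint8"),0,2)[0][0]; e=cv2.minEnclosingCircle(p); print(e,ray(c,e[0],.143).round(4), ray(c,(e[0][0]+e[1],e[0][1]),.143).round(3))
g=cv2.cvtColor(im,cv2.COLOR_BGR2GRAY)
for z in(.1,.2,.3): print("panel edge",ray(c,(450,150),z).round(3))
```

```text
spout [ 0.51636538 -0.06664248  0.15525784]
((322.23529052734375, 88.32353210449219), 42.941734313964844) [0.4411 0.0462 0.143 ] [0.479 0.046 0.143]
((329.9507141113281, 182.22523498535156), 38.39876937866211) [ 0.4487 -0.035   0.143 ] [ 0.484 -0.035  0.143]
panel edge [ 0.574 -0.006  0.1  ]
panel edge [ 0.537 -0.005  0.2  ]
panel edge [ 0.5   -0.004  0.3  ]
```

Run:
```python
from h import *
c=dict(np.load("w2.npz")); c2=optics.calibration("top")
def tri(a,b):
    P=[np.c_[cv2.Rodrigues(k["rvec"])[0],k["tvec"]] for k in(c,c2)]
    u=[cv2.undistortPoints(np.array([[x]],float),k["camera_matrix"],k["D"])[0,0] for x,k in((a,c),(b,c2))]
    X=cv2.triangulatePoints(P[0],P[1],u[0],u[1])[:,0]; return (X[:3]/X[3]).round(3)
print("knob1",tri((522,120),(355.7,216.7)),"knob2",tri((514,163),(364,221.5)))
a=cv2.resize(cv2.imread("pics/w2.png")[0:300,300:640],(400,353)); b=cv2.resize(cv2.imread("pics/side0.png")[100:300,260:420],(282,353)); cv2.imwrite("pics/c3.png",np.hstack([a,b]))
```

```text
knob1 [0.59  0.017 0.195] knob2 [ 0.578 -0.013  0.214]
```

View pics/c3.png

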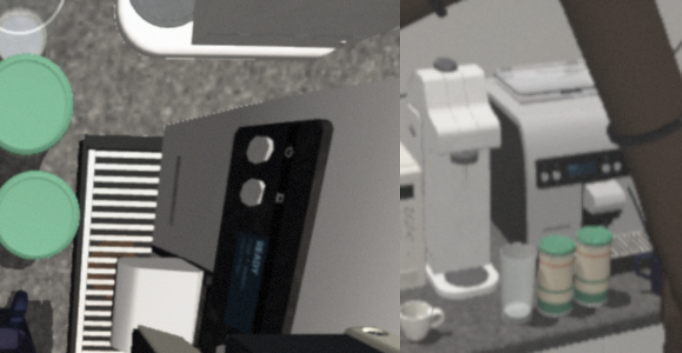

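Request:
arm_command(deltas=[0,0,0.444,0.012,0.038,-0.05,91.8,0,0,0.444,0.012,0.038,-0.08,91.8,0,0,0.444,0.012,0.038,-0.1,91.8,0,0,0.444,0.012,0.038,-0.1,91.8,0,0,0.444,0.012,0.038,-0.13,91.8,0,0,0.444,0.012,0.038,-0.17,91.8,0,0,0.444,0.012,0.038,-0.2,91.8,0,0,0.444,0.012,0.038,-0.22,91.8,0,0,0.444,0.012,0.038,-0.22,91.8,0,0,0.444,0.012,0.038,-0.22,55,0,0,0.444,0.012,0.038,-0.22,55,0,0,0.444,0.012,0.038,-0.22,55,0,0,0.444,0.012,0.038,-0.22,55,0,0,0.444,0.012,0.038,-0.22,55,0,0,0.444,0.012,0.038,-0.22,55,0,0,0.444,0.012,0.038,-0.22,55], force=20)

```text
clock: 10.3
position: [0.4491, -0.0354, 0.1084]
ee_rot: [1.322, 2.849, 0.001]
force: [-1.0, -1.6, 7.2]
width: 0.744
gripper_force: 19.3
```

Request:
arm_command(deltas=[0,0,0,0,0,0.03,55,0,0,0,0,0,0.07,55,0,0,0,0,-0.0,0.11,55,0,0,-0.09,-0.02,-0.03,0.13,55,0,0,-0.18,-0.02,-0.07,0.13,55,0,0,-0.27,-0.02,-0.11,0.13,55,0,0,-0.36,-0.02,-0.15,0.13,55,0,0,-0.414,-0.02,-0.19,0.13,55,0,0,-0.414,-0.02,-0.23,0.13,55,0,0,-0.414,-0.02,-0.27,0.13,55,0,0,-0.414,-0.01,-0.31,0.13,55,0,0,-0.414,0.02,-0.34,0.13,55,0,0,-0.414,0.05,-0.37,0.13,55,0,0,-0.414,0.08,-0.395,0.13,55,0,0,-0.414,0.1,-0.41,0.13,55,0,0,-0.414,0.108,-0.415,0.12,55,0,0,-0.414,0.108,-0.415,0.12,55,0,0,-0.414,0.108,-0.415,0.12,55,0,0,-0.414,0.108,-0.415,0.12,55])

```text
clock: 12.2
position: [0.5558, -0.4495, 0.228]
ee_rot: [-2.163, -2.277, -0.0]
force: [-0.5, -0.1, -2.5]
width: 0.742
gripper_force: 19.6
```

Run:
```python
from h import *
s=st(); print(s["joints"].round(2)); cv2.imwrite("pics/w3.png",optics.get_image("wrist")); np.savez("w3",**optics.calibration("wrist"))
```

```text
t 12.2 p [ 0.5558 -0.4495  0.228 ] R [[-0.051, 0.999, -0.0], [0.999, 0.051, 0.001], [0.001, -0.0, -1.0]] F [-0.5 -0.1 -2.5] w 68.1 g 19.64954010436486
[ 0.22  0.67  0.68  1.38 -0.42  1.24  0.99]
```

View pics/w3.png

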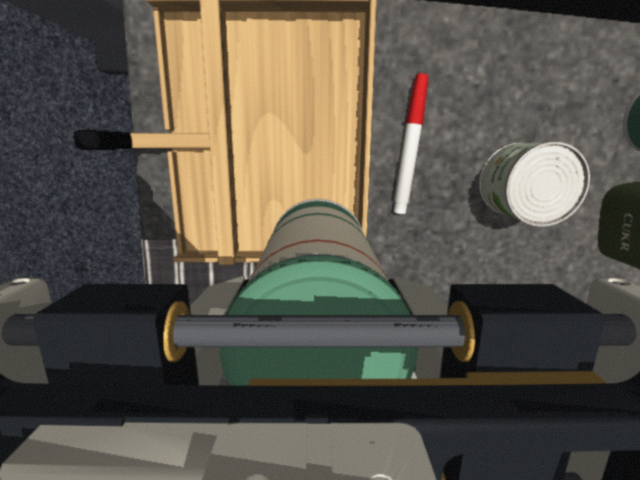

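Canister hangs over the rear right corner; rear wall at cols ~361–370, right wall about row 260, marker and can well to the right.

Run:
```python
from h import *
c=dict(np.load("w3.npz")); f=lambda u,v,z:ray(c,(u,v),z).round(4)
ct=np.array([.5015,-.376]);A=lambda p:np.array([[.9987,.051],[-.051,.9987]])@(p[:2]-ct)
for n,p in [("rear in",f(361,150,.042)),("rear out",f(369,150,.042)),("rear in",f(358,20,.042)),("right wall in",f(200,254,.034)),("right out",f(200,262,.034)),("rail back",f(229,120,.042)),("rail front",f(211,240,.042)),("lip out",f(177,258,.02))]: print(n,p,A(p).round(4))
```

```text
rear in [ 0.5931 -0.3799  0.042 ] [ 0.0913 -0.0086]
rear out [ 0.6004 -0.3796  0.042 ] [ 0.0986 -0.0086]
rear in [ 0.5819 -0.2745  0.042 ] [0.0855 0.0973]
right wall in [ 0.4392 -0.4902  0.034 ] [-0.068  -0.1109]
right out [ 0.4389 -0.4988  0.034 ] [-0.0688 -0.1194]
rail back [ 0.4729 -0.3599  0.042 ] [-0.0277  0.0175]
rail front [ 0.4534 -0.4725  0.042 ] [-0.053  -0.0939]
lip out [ 0.4096 -0.5007  0.02  ] [-0.0981 -0.1199]
```

Request:
arm_command(deltas=[0,0,0,0.002,0,-0.03,55,0,0,0,0.002,0,-0.06,55,0,0,0,0.002,0,-0.085,55,0,0,0,0.002,0,-0.1,55,0,0,0,0.002,0,-0.106,55,0,0,0,0.002,0,-0.109,55,0,0,0,0.002,0,-0.111,55,0,0,0,0.002,0,-0.111,55,0,0,0,0.002,0,-0.111,55])

```text
clock: 13.15
position: [0.5589, -0.4506, 0.1176]
ee_rot: [2.162, 2.277, 0.0]
force: [-0.1, -0.4, -3.5]
width: 0.744
gripper_force: 19.6
```

Request:
arm_command(deltas=[0,0,0,0,0,-0.0015,55,0,0,0,0,0,-0.0015,55,0,0,0,0,0,-0.0015,91,0,0,0,0,0,-0.0015,91,0,0,0,0,0,-0.0015,91,0,0,0,0,0,-0.0015,91,0,0,0,0,0,0.03,91,0,0,0,0,0,0.07,91,0,0,0,0,0,0.11,91,0,0,0,-0.03,0.03,0.15,91.8,0,0,0,-0.06,0.06,0.17,91.8,0,0,0,-0.1,0.11,0.19,91.8,0,0,0,-0.13,0.16,0.21,91.8,0,0,0,-0.13,0.21,0.21,91.8,0,0,0,-0.13,0.26,0.21,91.8,0,0,0,-0.13,0.31,0.21,91.8,0,0,0,-0.13,0.36,0.21,91.8,0,0,0,-0.13,0.41,0.21,91.8,0,0,0,-0.13,0.45,0.21,91.8,0,0,0,-0.13,0.45,0.21,91.8])

```text
clock: 15.15
position: [0.4282, 0.0047, 0.3269]
ee_rot: [-2.156, -2.284, -0.002]
force: [1.1, -0.8, -0.2]
width: 0.997
gripper_force: 0.0
```

Run:
```python
from h import *
s=st(); a=optics.get_image("wrist"); np.savez("w4",**optics.calibration("wrist")); b=cv2.resize(optics.get_image("top")[230:380,360:520],(512,480))
cv2.imwrite("pics/w4.png",a); cv2.imwrite("pics/w4b.png",np.hstack([cv2.resize(a[:320],(480,240)),cv2.resize(b,(256,240))]))
hsv=cv2.cvtColor(a,cv2.COLOR_BGR2HSV); m=cv2.inRange(hsv,(60,80,60),(90,255,255))
n,l,stt,ce=cv2.connectedComponentsWithStats(m)
c=dict(np.load("w4.npz"))
for i in range(1,n):
    if stt[i,4]>300:
        e=cv2.minEnclosingCircle(cv2.findContours((l==i).astype("uint8"),0,2)[0][0]); print(e,ray(c,e[0],.143).round(4))
```

```text
t 15.15 p [0.4282 0.0047 0.3269] R [[-0.058, 0.998, 0.0], [0.998, 0.058, 0.002], [0.002, 0.0, -1.0]] F [ 1.1 -0.8 -0.2] w 91.6 g 0.0
((331.1396484375, 178.40480041503906), 37.71935272216797) [0.4392 0.0489 0.143 ]
```

View pics/w4b.png

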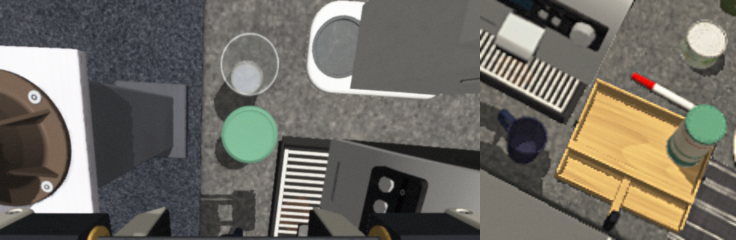

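Canister stands upright at the rear right. Remaining canister at (331,178), glass rim around (333,87) in the wrist frame.

Request:
arm_command(deltas=[0,0,0,0.011,0.043,-0.05,91.8,0,0,0,0.011,0.043,-0.1,91.8,0,0,0,0.011,0.043,-0.15,91.8,0,0,0,0.011,0.043,-0.19,91.8,0,0,0,0.011,0.043,-0.21,91.8,0,0,0,0.011,0.043,-0.2185,91.8,0,0,0,0.011,0.043,-0.2185,91.8,0,0,0,0.011,0.043,-0.2185,55,0,0,0,0.011,0.043,-0.2185,55,0,0,0,0.011,0.043,-0.2185,55,0,0,0,0.011,0.043,-0.2185,55,0,0,0,0.011,0.043,-0.2185,55,0,0,0,0.011,0.043,-0.2185,55,0,0,0,0.011,0.043,-0.2185,55], force=20)

```text
clock: 16.65
position: [0.44, 0.043, 0.109]
ee_rot: [2.163, 2.278, 0.002]
force: [-2.0, -0.5, 9.3]
width: 0.74
gripper_force: 20.0
```

Run:
```python
from h import *
c=dict(np.load("w4.npz")); st()
print(ray(c,(333,86.7),.142))
for z in(.1,.2,.3):print(ray(c,(470,5),z),ray(c,(485,120),z))
```

```text
t 16.65 p [0.44  0.043 0.109] R [[-0.052, 0.999, 0.001], [0.999, 0.052, 0.001], [0.001, 0.001, -1.0]] F [-2.  -0.5  9.3] w 67.9 g 19.991243313270388
[0.43552285 0.12778258 0.142     ]
[0.56019814 0.21389631 0.1       ] [0.59247353 0.1129311  0.1       ]
[0.52344742 0.17655528 0.2       ] [0.54691196 0.10315253 0.2       ]
[0.48669669 0.13921426 0.3       ] [0.50135038 0.09337397 0.3       ]
```

Request:
arm_command(deltas=[0,0,0,0,0,0.03,55,0,0,0,0,0,0.07,55,0,0,0,0,0,0.11,55,0,0,0,-0.01,-0.03,0.15,55,0,0,0,-0.01,-0.07,0.165,55,0,0,0,-0.01,-0.11,0.165,55,0,0,0,-0.01,-0.15,0.165,55,0,0,0,-0.01,-0.19,0.165,55,0,0,0,-0.01,-0.23,0.165,55,0,0,0,-0.01,-0.27,0.165,55,0,0,0,-0.01,-0.31,0.165,55,0,0,0,-0.005,-0.35,0.165,55,0,0,0,0.02,-0.38,0.165,55,0,0,0,0.05,-0.41,0.165,55,0,0,0,0.08,-0.421,0.165,55,0,0,0,0.1135,-0.421,0.165,55,0,0,0,0.1135,-0.421,0.165,55,0,0,0,0.1135,-0.421,0.165,55,0,0,0,0.1135,-0.421,0.165,55])

```text
clock: 18.55
position: [0.5521, -0.3782, 0.273]
ee_rot: [-2.163, -2.277, 0.001]
force: [-0.5, 0.3, -3.7]
width: 0.744
gripper_force: 20.0
```

Run:
```python
from h import *
s=st(); a=optics.get_image("wrist"); c=optics.calibration("wrist")
cv2.imwrite("pics/w5.png",a)
b=optics.get_image("top"); hsv=cv2.cvtColor(b,cv2.COLOR_BGR2HSV); m=cv2.inRange(hsv,(60,80,60),(90,255,255)); m[:, :400]=0; m[:270]=0
n,l,stt,ce=cv2.connectedComponentsWithStats(m)
for i in range(1,n):
    if stt[i,4]>60: print(stt[i],ce[i],ray(optics.calibration("top"),ce[i],.151).round(4))
```

```text
t 18.55 p [ 0.5521 -0.3782  0.273 ] R [[-0.051, 0.999, -0.001], [0.999, 0.051, 0.0], [0.0, -0.001, -1.0]] F [-0.5  0.3 -3.7] w 68.3 g 20.00135189809953
[489 296  25  24 345] [502.83188406 309.36231884] [ 0.5535 -0.4549  0.151 ]
```

Request:
arm_command(deltas=[0,0,0,0.001,0,-0.04,55,0,0,0,0.001,0,-0.08,55,0,0,0,0.001,0,-0.115,55,0,0,0,0.001,0,-0.14,55,0,0,0,0.001,0,-0.15,55,0,0,0,0.001,0,-0.154,55,0,0,0,0.001,0,-0.157,55,0,0,0,0.001,0,-0.157,55,0,0,0,0.001,0,-0.157,91,0,0,0,0.001,0,-0.157,91,0,0,0,0.001,0,-0.157,91,0,0,0,0.001,0,-0.157,91,0,0,0,0.001,0,-0.12,91,0,0,0,0.001,0,-0.08,91,0,0,0,0.001,0,-0.04,91,0,0,0,-0.01,0.02,0.0,91])

```text
clock: 20.25
position: [0.5431, -0.36, 0.275]
ee_rot: [2.164, 2.275, -0.002]
force: [0.9, 0.1, -0.1]
width: 0.993
gripper_force: 0.0
```

Request:
arm_command(deltas=[0,0,0,-0.04,0.02,0.02,91.8,0,0,0,-0.08,0.05,0.04,91.8,0,0,0,-0.113,0.08,0.055,91.8,0,0,0,-0.113,0.13,0.055,91.8,0,0,0,-0.113,0.18,0.055,91.8,0,0,0,-0.113,0.23,0.055,91.8,0,0,0,-0.113,0.28,0.055,91.8,0,0,0,-0.113,0.33,0.055,91.8,0,0,0,-0.113,0.38,0.055,91.8,0,0,0,-0.113,0.42,0.055,91.8,0,0,0,-0.113,0.42,0.055,91.8,0,0,0,-0.113,0.42,0.055,91.8,0,0,0,-0.113,0.42,0.055,91.8])

```text
clock: 21.55
position: [0.4302, 0.0604, 0.3284]
ee_rot: [2.165, 2.276, 0.0]
force: [-0.7, -0.1, 0.3]
width: 1.004
gripper_force: 0.0
```

Run:
```python
from h import *
s=st(); a=optics.get_image("wrist"); np.savez("w6",**optics.calibration("wrist")); b=cv2.resize(optics.get_image("top")[230:380,360:520],(512,480))
cv2.imwrite("pics/w6.png",a); cv2.imwrite("pics/w6b.png",np.hstack([cv2.resize(a[:320],(480,240)),cv2.resize(b,(256,240))]))
```

```text
t 21.55 p [0.4302 0.0604 0.3284] R [[-0.05, 0.999, 0.0], [0.999, 0.05, -0.0], [-0.0, 0.0, -1.0]] F [-0.7 -0.1  0.3] w 92.1 g 0.0
```

View pics/w6b.png

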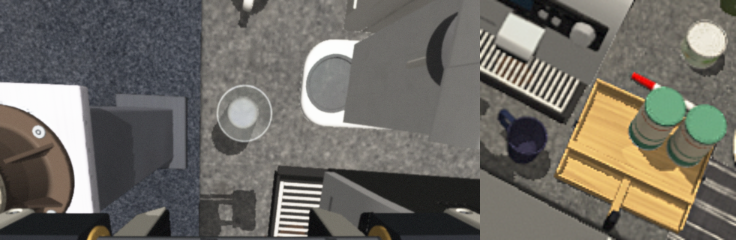

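Glass rim centre at ~(326,152); soda maker's grey head edge near col 456, foot at right of the glass. Both canisters stand upright in the caddy.

Run:
```python
from h import *
c=dict(np.load("w6.npz")); c4=dict(np.load("w4.npz"))
P=[np.c_[cv2.Rodrigues(k["rvec"])[0],k["tvec"]] for k in(c,c4)]
u=[cv2.undistortPoints(np.array([[x]],float),k["camera_matrix"],k["D"])[0,0] for x,k in(((456,173),c),((473,117),c4))]
X=cv2.triangulatePoints(P[0],P[1],u[0],u[1])[:,0]; print("head corner",X[:3]/X[3])
print("glass",ray(c,(326,152),.142),ray(c,(323,149),.005))
for z in(.02,.1,.2,.3):print(z,ray(c,(460,60),z))
```

```text
head corner [0.56515214 0.11243758 0.12927772]
glass [0.43560558 0.1264258  0.142     ] [0.4346474  0.12770574 0.005     ]
0.02 [0.59134242 0.23849526 0.02      ]
0.1 [0.56219037 0.21945384 0.1       ]
0.2 [0.52575031 0.19565206 0.2       ]
0.3 [0.48931024 0.17185028 0.3       ]
```

Request:
arm_command(deltas=[0,0,0.25,0,0,0,91.8,0,0,0.5,0,0,0,91.8,0,0,0.75,0,0,0,91.8,0,0,1,0,0,0,91.8,0,0,1,0,0,0,91.8,0,0,1,0,0,0,91.8,0,0,1,0,0,0,91.8,0,0,1,0,0,0,91.8,0,0,1,0.005,0.03,0,91.8,0,0,1,0.005,0.066,0,91.8,0,0,1,0.005,0.066,-0.03,91.8,0,0,1,0.005,0.066,-0.08,91.8,0,0,1,0.005,0.066,-0.13,91.8,0,0,1,0.005,0.066,-0.17,91.8,0,0,1,0.005,0.066,-0.2,91.8,0,0,1,0.005,0.066,-0.21,91.8,0,0,1,0.005,0.066,-0.2195,91.8,0,0,1,0.005,0.066,-0.2195,91.8,0,0,1,0.005,0.066,-0.2195,91.8], force=15)

```text
clock: 23.55
position: [0.436, 0.1279, 0.1098]
ee_rot: [-0.081, 3.139, 0.001]
force: [0.4, 0.7, -0.3]
width: 0.999
gripper_force: 0.0
```

Request:
arm_command(deltas=[0,0,0,0,0,0,50,0,0,0,0,0,0,50,0,0,0,0,0,0,50,0,0,0,0,0,0,50,0,0,0,0,0,0,50,0,0,0,0,0,0,50,0,0,0,0,0,0,50])

```text
clock: 24.25
position: [0.4355, 0.128, 0.109]
ee_rot: [-0.081, 3.14, 0.001]
force: [-0.1, -1.0, 6.1]
width: 0.721
gripper_force: 14.9
```

Request:
arm_command(deltas=[0,0,0,0,0,0.03,50,0,0,0,0,0,0.07,50,0,0,0,0,-0.01,0.11,50,0,0,-0.09,0,-0.04,0.15,50,0,0,-0.18,0,-0.07,0.17,50,0,0,-0.27,-0.01,-0.1,0.17,50,0,0,-0.36,-0.01,-0.13,0.17,50,0,0,-0.45,-0.01,-0.16,0.17,50,0,0,-0.54,-0.01,-0.19,0.17,50,0,0,-0.63,-0.01,-0.22,0.17,50,0,0,-0.72,-0.01,-0.25,0.17,50,0,0,-0.81,-0.01,-0.28,0.17,50,0,0,-0.9,-0.01,-0.32,0.17,50,0,0,-1,0,-0.36,0.17,50,0,0,-1,0.02,-0.4,0.17,50,0,0,-1,0.04,-0.434,0.17,50,0,0,-1,0.06,-0.434,0.17,50,0,0,-1,0.06,-0.434,0.17,50,0,0,-1,0.06,-0.434,0.17,50])

```text
clock: 26.15
position: [0.4946, -0.3059, 0.2778]
ee_rot: [-2.162, -2.277, 0.002]
force: [-0.9, -0.6, -2.5]
width: 0.717
gripper_force: 15.0
```

Request:
arm_command(deltas=[0,0,-0.085,0,0,0,50,0,0,-0.17,0.02,0,0,50,0,0,-0.17,0.04,0,0,50,0,0,-0.17,0.054,0.009,0,50,0,0,-0.17,0.054,0.009,0,50,0,0,-0.17,0.054,0.009,0,50])

```text
clock: 26.75
position: [0.5484, -0.2966, 0.2786]
ee_rot: [-2.445, -1.971, 0.001]
force: [0.6, 0.8, -1.5]
width: 0.715
gripper_force: 15.0
```

Run:
```python
from h import *
s=st(); a=optics.get_image("wrist"); np.savez("w7",**optics.calibration("wrist")); b=optics.get_image("top")
cv2.imwrite("pics/w7.png",a); cv2.imwrite("pics/w7b.png",np.hstack([cv2.resize(a[:320],(480,240)),cv2.resize(b[240:365,380:520],(269,240))]))
hsv=cv2.cvtColor(b,cv2.COLOR_BGR2HSV); m=cv2.inRange(hsv,(60,80,60),(90,255,255)); m[:, :400]=0; m[:270]=0
n,l,stt,ce=cv2.connectedComponentsWithStats(m)
for i in range(1,n):
    if stt[i,4]>60: print(stt[i],ce[i],ray(optics.calibration("top"),ce[i],.151).round(4))
```

```text
t 26.75 p [ 0.5484 -0.2966  0.2786] R [[0.212, 0.977, -0.001], [0.977, -0.212, 0.0], [0.0, -0.001, -1.0]] F [ 0.6  0.8 -1.5] w 65.7 g 15.028049352248445
[463 284  26  25 469] [475.29850746 296.42217484] [ 0.5517 -0.3742  0.151 ]
[488 295  26  25 481] [500.96881497 307.27027027] [ 0.5567 -0.4482  0.151 ]
```

View pics/w7b.png

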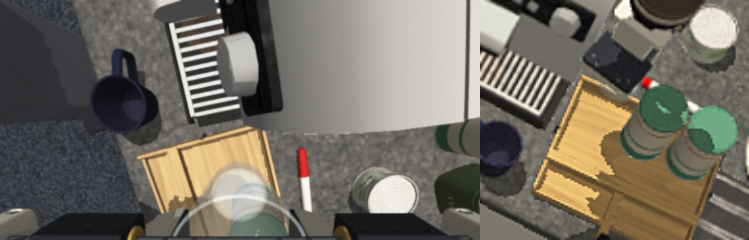

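Request:
arm_command(deltas=[0,0,0,0.001,0,-0.04,50,0,0,0,0.001,0,-0.08,50,0,0,0,0.001,0,-0.115,50,0,0,0,0.001,0,-0.14,50,0,0,0,0.001,0,-0.152,50,0,0,0,0.001,0,-0.158,50,0,0,0,0.001,0,-0.1615,50,0,0,0,0.001,0,-0.1615,50,0,0,0,0.001,0,-0.1615,50])

```text
clock: 27.75
position: [0.5506, -0.2976, 0.1183]
ee_rot: [2.446, 1.969, 0.001]
force: [-0.5, -0.3, -2.6]
width: 0.718
gripper_force: 15.0
```

Request:
arm_command(deltas=[0,0,0,0,0,-0.0015,50,0,0,0,0,0,-0.0015,50,0,0,0,0,0,-0.0015,91,0,0,0,0,0,-0.0015,91,0,0,0,0,0,-0.0015,91,0,0,0,0,0,-0.0015,91,0,0,0,0,0,0.03,91,0,0,0,0,0,0.07,91,0,0,0,0,0,0.11,91,0,0,-0.09,-0.04,-0.01,0.13,91,0,0,-0.18,-0.09,-0.03,0.13,60,0,0,-0.27,-0.14,-0.06,0.13,60,0,0,-0.36,-0.191,-0.084,0.13,60,0,0,-0.833,-0.191,-0.084,0.13,60,0,0,-0.833,-0.191,-0.084,0.13,60,0,0,-0.833,-0.191,-0.084,0.13,60,0,0,-0.833,-0.191,-0.084,0.13,60,0,0,-0.833,-0.191,-0.084,0.13,60,0,0,-0.833,-0.191,-0.084,0.13,60,0,0,-0.833,-0.191,-0.084,0.13,60])

```text
clock: 29.75
position: [0.3591, -0.3811, 0.2472]
ee_rot: [-3.141, -0.081, 0.0]
force: [0.0, 0.2, 0.5]
width: 0.651
gripper_force: 0.0
```

Run:
```python
from h import *
s=st(); a=optics.get_image("wrist"); np.savez("w8",**optics.calibration("wrist")); b=optics.get_image("top")
cv2.imwrite("pics/w8.png",a); cv2.imwrite("pics/w8b.png",np.hstack([a[:320],cv2.resize(b[260:380,400:520],(160,320))]))
```

```text
t 29.75 p [ 0.3591 -0.3811  0.2472] R [[0.999, 0.051, -0.0], [0.051, -0.999, -0.0], [-0.0, -0.0, -1.0]] F [0.  0.2 0.5] w 59.8 g 0.0
```

View pics/w8b.png

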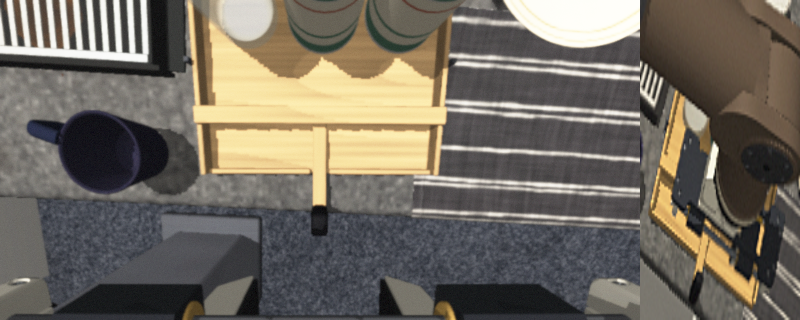

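Three tall pieces stand upright behind the fence, which is still at its front stop; grip at (319,220).

Request:
arm_command(deltas=[0,0,0,0,0,-0.05,60,0,0,0,0,0,-0.1,60,0,0,0,0,0,-0.14,60,0,0,0,0,0,-0.17,60,0,0,0,0,0,-0.185,60,0,0,0,0,0,-0.189,60,0,0,0,0,0,-0.189,60,0,0,0,0,0,-0.189,8,0,0,0,0,0,-0.189,8,0,0,0,0,0,-0.189,8,0,0,0,0,0,-0.189,8,0,0,0,0,0,-0.189,8,0,0,0,0,0,-0.189,8,0,0,0,0,0,-0.189,8], force=30)

```text
clock: 31.25
position: [0.3592, -0.3816, 0.0583]
ee_rot: [3.14, 0.074, 0.0]
force: [-0.2, -1.2, -0.7]
width: 0.172
gripper_force: 30.0
```

Request:
arm_command(deltas=[0,0,0,-0.004,0,0,8,0,0,0,-0.004,0,0,8,0,0,0,-0.004,0,0,8])

```text
clock: 31.55
position: [0.3571, -0.3817, 0.0584]
ee_rot: [3.139, 0.076, 0.004]
force: [7.9, -3.7, -5.6]
width: 0.175
gripper_force: 30.0
```

Request:
arm_command(deltas=[0,0,0,-0.004,0,0,8,0,0,0,-0.004,0,0,8,0,0,0,-0.004,0,0,8])

```text
clock: 31.85
position: [0.3567, -0.3817, 0.0585]
ee_rot: [3.138, 0.08, 0.01]
force: [20.2, -4.4, -14.1]
width: 0.174
gripper_force: 30.0
```

Request:
arm_command(deltas=[0,0,0,0.008,0,0,8,0,0,0,0.018,0.0005,0,8,0,0,0,0.028,0.001,0,8,0,0,0,0.038,0.0015,0,8,0,0,0,0.046,0.002,0,8,0,0,0,0.051,0.0025,0,8,0,0,0,0.054,0.0025,0,8,0,0,0,0.056,0.0025,0,8,0,0,0,0.056,0.0025,0,8,0,0,0,0.056,0.0025,0,8])

```text
clock: 32.85
position: [0.408, -0.3793, 0.0584]
ee_rot: [3.139, 0.074, 0.001]
force: [1.0, -5.5, 0.3]
width: 0.175
gripper_force: 30.0
```

Request:
arm_command(deltas=[0,0,0,-0.0012,0,0,8,0,0,0,-0.0012,0,0,8,0,0,0,-0.0012,0,0,8,0,0,0,-0.0012,0,0,50,0,0,0,-0.0012,0,0,50,0,0,0,-0.0012,0,0,50,0,0,0,-0.0012,0,0.04,50,0,0,0,-0.0012,0,0.09,50,0,0,0,-0.0012,0,0.14,50,0,0,0,-0.0012,0,0.19,50,0,0,0,-0.0012,0,0.22,50,0,0,0,-0.0012,0,0.22,50,0,0,0,-0.0012,0,0.22,50])

```text
clock: 34.15
position: [0.4061, -0.3782, 0.2781]
ee_rot: [-3.14, -0.075, -0.001]
force: [-0.2, -0.7, -0.7]
width: 0.545
gripper_force: 0.0
```

Run:
```python
from h import *
s=st(); a=optics.get_image("wrist"); np.savez("w9",**optics.calibration("wrist"))
cv2.imwrite("pics/w9.png",a); cv2.imwrite("pics/w9b.png",np.hstack([cv2.resize(a[40:240,170:270],(300,600),interpolation=2),cv2.resize(a[40:240,370:470],(300,600),interpolation=2)]))
```

```text
t 34.15 p [ 0.4061 -0.3782  0.2781] R [[0.999, 0.048, 0.001], [0.048, -0.999, 0.001], [0.001, -0.001, -1.0]] F [-0.2 -0.7 -0.7] w 50.0 g 0.0
```

View pics/w9b.png

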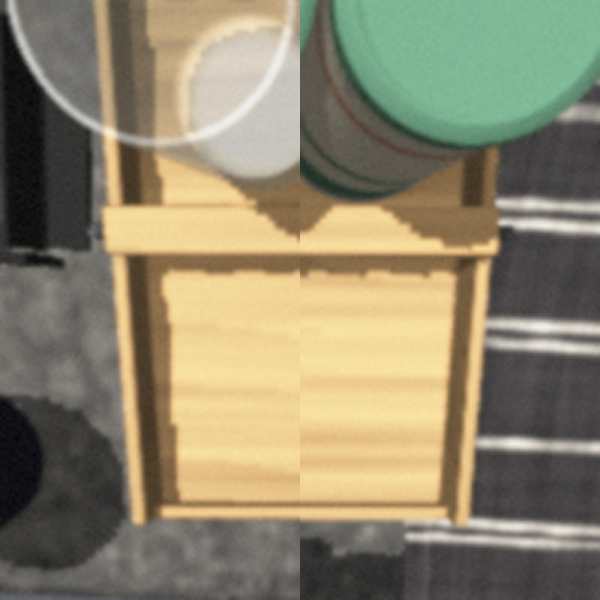

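Dark marks (97,232) and (502,235) are centred on the rail (rows 206–254): the fence is lined up. Now to the short pieces.

Request:
arm_command(deltas=[0,0,0.09,0,0.04,0.05,91.8,0,0,0.18,0,0.09,0.05,91.8,0,0,0.27,0,0.14,0.05,91.8,0,0,0.36,0,0.19,0.05,91.8,0,0,0.45,0,0.24,0.05,91.8,0,0,0.54,0,0.29,0.05,91.8,0,0,0.63,0.02,0.34,0.05,91.8,0,0,0.72,0.02,0.39,0.05,91.8,0,0,0.81,0.02,0.44,0.05,91.8,0,0,0.9,0.02,0.49,0.05,91.8,0,0,0.98,0.02,0.54,0.05,91.8,0,0,0.98,0.02,0.59,0.05,91.8,0,0,0.98,0.02,0.64,0.05,91.8,0,0,0.98,0.02,0.64,0.05,91.8,0,0,0.98,0.02,0.64,0.05,91.8,0,0,0.98,0.02,0.64,0.05,91.8])

```text
clock: 35.8
position: [0.425, 0.2614, 0.3265]
ee_rot: [2.201, 2.24, -0.006]
force: [-0.4, -1.5, 0.8]
width: 1.0
gripper_force: 0.0
```

Run:
```python
from h import *
s=st(); print(s["joints"].round(2)); a=optics.get_image("wrist"); np.savez("w10",**optics.calibration("wrist"))
cv2.imwrite("pics/w10.png",a)
```

```text
t 35.8 p [0.425  0.2614 0.3265] R [[-0.017, 1.0, -0.002], [1.0, 0.017, -0.004], [-0.004, -0.002, -1.0]] F [-0.4 -1.5  0.8] w 91.8 g 0.0
[-1.4   0.2   0.9   1.79 -0.16  1.23 -0.43]
```

View pics/w10.png

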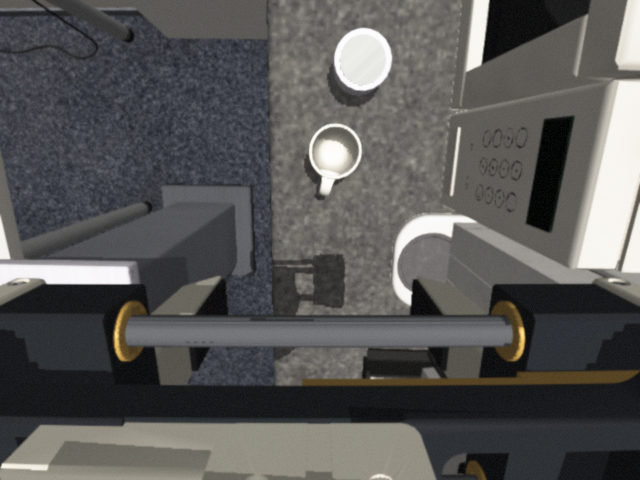

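Cup rim centre (335,151), ear tip (325,194); tin top (362,60); microwave front base about col 450.

Run:
```python
from h import *
c=dict(np.load("w10.npz")); f=lambda u,v,z:ray(c,(u,v),z).round(4)
b=f(335,151,.056);e=f(325,194,.035);print("cup",b,"ear",e,np.degrees(np.arctan2(e[1]-b[1],e[0]-b[0])),np.hypot(*(e-b)[:2]))
print("tin",f(362,60,.045)); print("mw",f(447,190,.02),f(455,100,.02),f(460,60,.02),"soda foot",f(395,250,.02))
```

```text
cup [0.4448 0.3254 0.056 ] ear [0.4347 0.2727 0.035 ] -100.8492307256211 0.05365910919871856
tin [0.4726 0.4239 0.045 ]
mw [0.5927 0.2784 0.02  ] [0.5903 0.3873 0.02  ] [0.5912 0.4317 0.02  ] soda foot [0.5313 0.1963 0.02  ]
```

Request:
arm_command(deltas=[0,0,-0.07,0.018,0.064,-0.05,91.8,0,0,-0.133,0.018,0.064,-0.1,91.8,0,0,-0.133,0.018,0.064,-0.15,91.8,0,0,-0.133,0.018,0.064,-0.2,91.8,0,0,-0.133,0.018,0.064,-0.24,91.8,0,0,-0.133,0.018,0.064,-0.265,91.8,0,0,-0.133,0.018,0.064,-0.275,91.8,0,0,-0.133,0.018,0.064,-0.2805,91.8,0,0,-0.133,0.018,0.064,-0.2805,91.8,0,0,-0.133,0.018,0.064,-0.2805,35,0,0,-0.133,0.018,0.064,-0.2805,35,0,0,-0.133,0.018,0.064,-0.2805,35,0,0,-0.133,0.018,0.064,-0.2805,35,0,0,-0.133,0.018,0.064,-0.2805,35,0,0,-0.133,0.018,0.064,-0.2805,35,0,0,-0.133,0.018,0.064,-0.2805,35,0,0,-0.133,0.018,0.064,-0.2805,35], force=15)

```text
clock: 37.55
position: [0.444, 0.3256, 0.048]
ee_rot: [-2.425, -1.997, -0.001]
force: [-1.7, 0.9, 5.0]
width: 0.634
gripper_force: 15.0
```

Request:
arm_command(deltas=[0,0,0,0,0,0.03,35,0,0,0,0,0,0.07,35,0,0,-0.09,-0.01,0,0.11,35,0,0,-0.18,-0.02,-0.02,0.15,35,0,0,-0.27,-0.03,-0.04,0.17,35,0,0,-0.36,-0.04,-0.07,0.17,35,0,0,-0.45,-0.04,-0.1,0.17,35,0,0,-0.54,-0.04,-0.13,0.17,35,0,0,-0.63,-0.04,-0.17,0.17,35,0,0,-0.72,-0.04,-0.21,0.17,35,0,0,-0.81,-0.04,-0.25,0.17,35,0,0,-0.856,-0.04,-0.29,0.17,35,0,0,-0.856,-0.04,-0.33,0.17,35,0,0,-0.856,-0.04,-0.37,0.17,35,0,0,-0.856,-0.04,-0.41,0.17,35,0,0,-0.856,-0.03,-0.45,0.17,35,0,0,-0.856,-0.02,-0.5,0.17,35,0,0,-0.856,-0.01,-0.55,0.17,35,0,0,-0.856,0,-0.6,0.17,35,0,0,-0.856,0.018,-0.6455,0.17,35])

```text
clock: 39.55
position: [0.4559, -0.3068, 0.2171]
ee_rot: [-3.14, -0.051, 0.002]
force: [1.6, 0.4, 0.3]
width: 0.634
gripper_force: 15.0
```

Request:
arm_command(deltas=[0,0,0,0,0,0,35,0,0,0,0,0,0,35,0,0,0,0,0,0,35])

```text
clock: 39.85
position: [0.4564, -0.3035, 0.2172]
ee_rot: [-3.14, -0.053, 0.002]
force: [0.4, 0.7, -1.2]
width: 0.634
gripper_force: 15.0
```

Run:
```python
from h import *
s=st(); print(s["joints"].round(2)); a=optics.get_image("wrist"); np.savez("w11",**optics.calibration("wrist"));b=optics.get_image("top")
cv2.imwrite("pics/w11.png",np.hstack([cv2.resize(a,(480,360)),cv2.resize(b[265:385,400:506],(318,360))])); cv2.imwrite("pics/w11a.png",a)
```

```text
t 39.85 p [ 0.4564 -0.3035  0.2172] R [[0.999, 0.034, -0.001], [0.034, -0.999, 0.001], [-0.001, -0.001, -1.0]] F [ 0.4  0.7 -1.2] w 58.2 g 15.000057624263547
[-0.21  0.48  1.01  1.85 -0.46  1.07 -0.56]
```

View pics/w11.png

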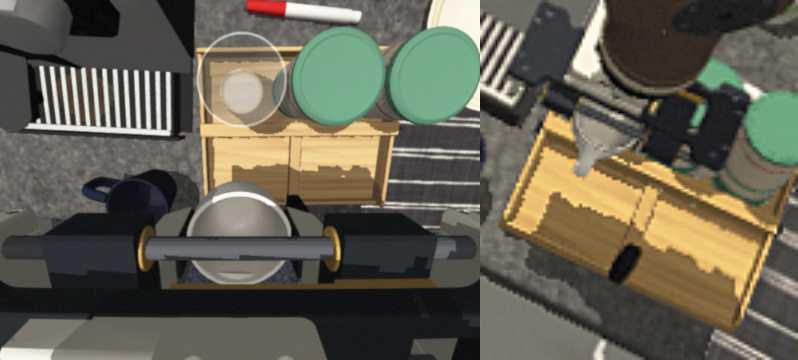

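The cup hangs over the front left half, ear to the robot side. That uses up my picture budget (I have in fact gone one past the 14), so from here I work from numbers only.

Request:
arm_command(deltas=[0,0,-0.012,0.0055,-0.0165,0,35,0,0,-0.012,0.0055,-0.0165,0,35,0,0,-0.012,0.0055,-0.0165,0,35,0,0,-0.012,0.0055,-0.0165,-0.03,35,0,0,-0.012,0.0055,-0.0165,-0.07,35,0,0,-0.012,0.0055,-0.0165,-0.105,35,0,0,-0.012,0.0055,-0.0165,-0.13,35,0,0,-0.012,0.0055,-0.0165,-0.145,35,0,0,-0.012,0.0055,-0.0165,-0.153,35,0,0,-0.012,0.0055,-0.0165,-0.157,35,0,0,-0.012,0.0055,-0.0165,-0.16,35,0,0,-0.012,0.0055,-0.0165,-0.16,35,0,0,-0.012,0.0055,-0.0165,-0.16,35])

```text
clock: 41.25
position: [0.4625, -0.3215, 0.0585]
ee_rot: [3.141, 0.022, 0.002]
force: [0.3, 0.7, -1.7]
width: 0.634
gripper_force: 15.0
```

Request:
arm_command(deltas=[0,0,0,0,0,-0.001,35,0,0,0,0,0,-0.002,35,0,0,0,0,0,-0.0025,35,0,0,0,0,0,-0.0025,35])

```text
clock: 41.65
position: [0.463, -0.3214, 0.056]
ee_rot: [3.141, 0.023, 0.003]
force: [0.5, 0.6, 6.0]
width: 0.633
gripper_force: 15.0
```

Request:
arm_command(deltas=[0,0,0,0,0,0,68,0,0,0,0,0,0,68,0,0,0,0,0,0,68,0,0,0,0,0,0.02,68,0,0,0,0,0,0.06,68,0,0,0,0,0,0.11,68,0,0,0,0,0,0.16,68,0,0,0,-0.02,0.03,0.21,91.8,0,0,0.09,-0.033,0.07,0.25,91.8,0,0,0.18,-0.033,0.11,0.274,91.8,0,0,0.27,-0.033,0.15,0.274,91.8,0,0,0.36,-0.033,0.2,0.274,91.8,0,0,0.45,-0.033,0.25,0.274,91.8,0,0,0.54,-0.033,0.3,0.274,91.8,0,0,0.63,-0.033,0.35,0.274,91.8,0,0,0.72,-0.033,0.4,0.274,91.8,0,0,0.81,-0.033,0.45,0.274,91.8,0,0,0.9,-0.033,0.5,0.274,91.8,0,0,0.98,-0.033,0.55,0.274,91.8,0,0,0.98,-0.033,0.6,0.274,91.8])

```text
clock: 43.65
position: [0.4288, 0.2776, 0.3292]
ee_rot: [-2.235, -2.207, -0.0]
force: [1.8, -1.3, 1.6]
width: 1.003
gripper_force: 0.0
```

Request:
arm_command(deltas=[0,0,0,0,0.03,0,91.8,0,0,0,0,0.04,0,91.8,0,0,0,0,0.04,0,91.8,0,0,0,0,0.04,0,91.8])

```text
clock: 44.05
position: [0.4296, 0.3141, 0.3292]
ee_rot: [2.242, 2.2, -0.001]
force: [-0.1, -0.3, -0.4]
width: 0.997
gripper_force: 0.0
```

Run:
```python
from h import *
s=st(); a=optics.get_image("wrist"); c=optics.calibration("wrist"); np.savez("w12",**c); cv2.imwrite("pics/w12.png",a)
# bright blobs on counter
p=proj(c,[[.4726,.4239,.045],[.4726+.0325,.4239,.045]]); print("expected tin px",p.round(0).tolist())
g=cv2.medianBlur(cv2.cvtColor(a,cv2.COLOR_BGR2GRAY),3)
h=cv2.HoughCircles(g[:270],cv2.HOUGH_GRADIENT,1.5,40,param1=120,param2=35,minRadius=18,maxRadius=50)
if h is not None:
    for q in h[0][:6]: print(q.round(1),ray(c,q[:2],.045).round(4),"r_mm",np.hypot(*(ray(c,(q[0]+q[2],q[1]),.045)-ray(c,q[:2],.045))[:2]).round(4))
t=optics.get_image("top"); ct=optics.calibration("top"); cv2.imwrite("pics/t12.png",t)
h=cv2.cvtColor(t,cv2.COLOR_BGR2HSV); m=cv2.inRange(h,(0,0,170),(180,70,255)); 
# cup and neighbours in caddy
n,l,S,ce=cv2.connectedComponentsWithStats(m)
for i in range(1,n):
    if 30<S[i,4]<900: print(S[i],ray(ct,ce[i],.06).round(3))
```

```text
t 44.05 p [0.4296 0.3141 0.3292] R [[0.019, 1.0, 0.0], [1.0, -0.019, -0.001], [-0.001, 0.0, -1.0]] F [-0.1 -0.3 -0.4] w 91.6 g 0.0
expected tin px [[352.0, 110.0], [380.0, 110.0]]
[350.2 107.2  29. ] [0.4705 0.4273 0.045 ] r_mm 0.0334
[602.2 117.8  49.1] [0.7685 0.412  0.045 ] r_mm 0.0603
[154  30  53  27 107] [0.946 0.909 0.06 ]
[218  49  17  30 303] [0.978 0.708 0.06 ]
[143  77  42  46 771] [0.735 0.805 0.06 ]
[336 137  14  21  48] [0.865 0.196 0.06 ]
[167 146  15  10  69] [0.588 0.661 0.06 ]
[109 157  30  38 122] [0.429 0.746 0.06 ]
[152 177  22  19 268] [0.457 0.613 0.06 ]
[281 191  65  50 510] [0.569 0.157 0.06 ]
[255 192  21  11  35] [0.582 0.319 0.06 ]
[547 219  36  19  73] [ 0.937 -0.54   0.06 ]
[371 238  29  27 431] [ 0.599 -0.088  0.06 ]
[338 243  84  57 854] [ 0.526 -0.102  0.06 ]
[419 244  11   7  44] [ 0.667 -0.186  0.06 ]
[489 244  26  21 410] [ 0.758 -0.399  0.06 ]
[ 49 247  83 109 609] [0.04  0.581 0.06 ]
[434 290  22  19 242] [ 0.538 -0.302  0.06 ]
[576 304  14  13  52] [ 0.704 -0.67   0.06 ]
[427 314  22  28 239] [ 0.453 -0.321  0.06 ]
[266 363   9  13  69] [0.127 0.029 0.06 ]
[489 368  39  21  44] [ 0.417 -0.551  0.06 ]
[587 373  19  20 196] [ 0.527 -0.778  0.06 ]
[480 376  26  14  46] [ 0.383 -0.52   0.06 ]
[306 387  28  51 793] [ 0.091 -0.135  0.06 ]
[519 396  24  13  40] [ 0.383 -0.631  0.06 ]
[631 414   9  16  69] [ 0.476 -0.906  0.06 ]
[  0 462  15  18 167] [-0.446  0.488  0.06 ]
[282 476  11   4  31] [-0.096 -0.151  0.06 ]
```

Request:
arm_command(deltas=[0,0,0,0.02,0.05,0,91.8,0,0,0,0.042,0.1,0,91.8,0,0,0,0.042,0.112,-0.05,91.8,0,0,0,0.042,0.112,-0.1,91.8,0,0,0,0.042,0.112,-0.15,91.8,0,0,0,0.042,0.112,-0.2,91.8,0,0,0,0.042,0.112,-0.24,91.8,0,0,0,0.042,0.112,-0.27,91.8,0,0,0,0.042,0.112,-0.287,91.8,0,0,0,0.042,0.112,-0.297,91.8,0,0,0,0.042,0.112,-0.297,91.8,0,0,0,0.042,0.112,-0.297,45,0,0,0,0.042,0.112,-0.297,45,0,0,0,0.042,0.112,-0.297,45,0,0,0,0.042,0.112,-0.297,45,0,0,0,0.042,0.112,-0.297,45,0,0,0,0.042,0.112,-0.297,45,0,0,0,0.042,0.112,-0.297,45], force=15)

```text
clock: 45.95
position: [0.4713, 0.4282, 0.033]
ee_rot: [-2.24, -2.202, -0.001]
force: [-1.2, -0.7, 6.2]
width: 0.696
gripper_force: 15.0
```

Request:
arm_command(deltas=[0,0,0,0,0,0,80,0,0,0,0,0,0,80,0,0,0,0,0,0.011,80,0,0,0,0,0,0.011,80,0,0,0,0,0,0.011,45,0,0,0,0,0,0.011,45,0,0,0,0,0,0.011,45,0,0,0,0,0,0.011,45,0,0,0,0,0,0.011,45])

```text
clock: 46.85
position: [0.4711, 0.4278, 0.0432]
ee_rot: [-2.24, -2.202, 0.0]
force: [0.4, 0.1, 0.1]
width: 0.694
gripper_force: 15.0
```

Request:
arm_command(deltas=[0,0,0,0,0,0.03,45,0,0,0,0,0,0.07,45,0,0,0,-0.01,-0.01,0.11,45,0,0,-0.09,-0.03,-0.03,0.15,45,0,0,-0.18,-0.04,-0.06,0.18,45,0,0,-0.27,-0.05,-0.1,0.19,45,0,0,-0.36,-0.05,-0.14,0.19,45,0,0,-0.45,-0.05,-0.18,0.19,45,0,0,-0.54,-0.05,-0.22,0.19,45,0,0,-0.63,-0.05,-0.26,0.19,45,0,0,-0.72,-0.05,-0.3,0.19,45,0,0,-0.81,-0.05,-0.34,0.19,45,0,0,-0.9,-0.05,-0.38,0.19,45,0,0,-0.955,-0.05,-0.42,0.19,45,0,0,-0.955,-0.05,-0.46,0.19,45,0,0,-0.955,-0.05,-0.5,0.19,45,0,0,-0.955,-0.05,-0.54,0.19,45,0,0,-0.955,-0.05,-0.58,0.19,45,0,0,-0.955,-0.05,-0.58,0.19,45,0,0,-0.955,-0.05,-0.58,0.19,45])

```text
clock: 48.85
position: [0.4205, -0.1535, 0.2331]
ee_rot: [3.141, 0.077, -0.001]
force: [0.4, 1.3, -1.8]
width: 0.692
gripper_force: 15.0
```

Request:
arm_command(deltas=[0,0,0,0,-0.04,0,45,0,0,0,0,-0.08,0,45,0,0,0,0,-0.12,0,45,0,0,0,0,-0.16,0,45,0,0,0,0,-0.2,0,45,0,0,0,0.01,-0.24,0,45,0,0,0,0.02,-0.27,0,45,0,0,0,0.037,-0.283,0,45,0,0,0,0.037,-0.283,0,45,0,0,0,0.037,-0.283,0,45,0,0,0,0.037,-0.283,0,45])

```text
clock: 49.95
position: [0.4584, -0.4334, 0.233]
ee_rot: [-3.139, -0.086, 0.001]
force: [-0.2, 0.7, -1.5]
width: 0.69
gripper_force: 15.0
```

Request:
arm_command(deltas=[0,0,0,0,-0.002,-0.04,45,0,0,0,0,-0.002,-0.08,45,0,0,0,0,-0.002,-0.12,45,0,0,0,0,-0.002,-0.15,45,0,0,0,0,-0.002,-0.168,45,0,0,0,0,-0.002,-0.176,45,0,0,0,0,-0.002,-0.179,45,0,0,0,0,-0.002,-0.1815,45,0,0,0,0,-0.002,-0.1815,45,0,0,0,0,-0.002,-0.1815,45])

```text
clock: 50.95
position: [0.4586, -0.4376, 0.0527]
ee_rot: [3.14, 0.084, 0.002]
force: [0.1, -0.3, -1.7]
width: 0.691
gripper_force: 15.0
```

Lower 1.5 mm more, release slightly, rise and retreat.

Request:
arm_command(deltas=[0,0,0,0,0.001,-0.001,45,0,0,0,0,0.001,-0.0018,45,0,0,0,0,0.001,-0.0018,45,0,0,0,0,0.001,-0.0018,70,0,0,0,0,0.001,-0.0018,70,0,0,0,0,0.001,-0.0018,70,0,0,0,0,0.001,0.02,70,0,0,0,0,0.001,0.06,70,0,0,0,0,0.001,0.11,70,0,0,0,0,0.001,0.16,70,0,0,0,-0.03,0.001,0.2,70,0,0,0,-0.06,0.03,0.22,70,0,0,0,-0.06,0.05,0.22,70,0,0,0,-0.06,0.05,0.22,70,0,0,0,-0.06,0.05,0.22,70])

```text
clock: 52.45
position: [0.3988, -0.3868, 0.2718]
ee_rot: [-3.14, -0.086, -0.001]
force: [0.5, 0.2, 0.2]
width: 0.765
gripper_force: 0.0
```

Run:
```python
from h import *
s=st(); a=optics.get_image("wrist"); c=optics.calibration("wrist"); cv2.imwrite("pics/w13.png",a); np.savez("w13",**c)
ct=np.array([.501,-.376]);A=lambda p:(np.array([[.9987,.051],[-.051,.9987]])@(p[:2]-ct)).round(4)
g=cv2.medianBlur(cv2.cvtColor(a,cv2.COLOR_BGR2GRAY),3)
h=cv2.HoughCircles(g[:290],cv2.HOUGH_GRADIENT,1.5,40,param1=120,param2=30,minRadius=25,maxRadius=75)
for q in h[0][:9]:
    print(q.round(0), [(z,A(ray(c,q[:2],z)).tolist(),round(float(q[2])*1e3*np.linalg.norm(ray(c,(q[0]+1,q[1]),z)-ray(c,q[:2],z)),1)) for z in(.053,.064,.15)])
# rail edges along a few caddy-y columns: gradient of gray along caddy x at z=.042
for y in(-.05,.05,.105,-.105):
    xs=np.arange(-.03,.04,.0005); P=[[ct[0]+x*.9987-y*.051,ct[1]+x*.051+y*.9987,.042] for x in xs]
    uv=proj(c,P); v=cv2.remap(g,uv[:,:1].astype("f4"),uv[:,1:].astype("f4"),1)[:,0].astype(float); d=np.gradient(cv2.GaussianBlur(v[:,None],(1,7),0)[:,0])
    i=np.argsort(-abs(d))[:8]; print(y,sorted((xs[i]*1e3).round(1)))
```

```text
t 52.45 p [ 0.3988 -0.3868  0.2718] R [[0.998, 0.055, 0.001], [0.055, -0.998, 0.0], [0.001, -0.0, -1.0]] F [0.5 0.2 0.2] w 70.2 g 0.0
[349. 125.  74.] [(0.053, [-0.0093, -0.0365], np.float64(73.1)), (0.064, [-0.0099, -0.0355], np.float64(70.9)), (0.15, [-0.0146, -0.0284], np.float64(53.3))]
[467. 145.  74.] [(0.053, [-0.0272, -0.1561], np.float64(75.0)), (0.064, [-0.0272, -0.1515], np.float64(72.7)), (0.15, [-0.0276, -0.1156], np.float64(54.7))]
[269. 136.  71.] [(0.053, [-0.0194, 0.0424], np.float64(70.4)), (0.064, [-0.0197, 0.0408], np.float64(68.3)), (0.15, [-0.022, 0.0291], np.float64(51.3))]
[496. 178.  72.] [(0.053, [-0.0597, -0.1895], np.float64(75.6)), (0.064, [-0.0588, -0.1839], np.float64(73.2)), (0.15, [-0.0514, -0.14], np.float64(55.1))]
[424.  25.  51.] [(0.053, [0.08, -0.1038], np.float64(47.3)), (0.064, [0.0767, -0.1008], np.float64(45.9)), (0.15, [0.0505, -0.0774], np.float64(34.5))]
[371. 163.  31.] [(0.053, [-0.0454, -0.0602], np.float64(31.8)), (0.064, [-0.0449, -0.0586], np.float64(30.8)), (0.15, [-0.0409, -0.0457], np.float64(23.2))]
[208.  25.  49.] [(0.053, [0.
[... 324 characters left out ...]
p.float64(78.2)), (0.064, [-0.0599, -0.2284], np.float64(75.7)), (0.15, [-0.0522, -0.1734], np.float64(57.0))]
-0.05 [np.float64(-7.5), np.float64(-7.0), np.float64(-0.5), np.float64(0.0), np.float64(0.5), np.float64(1.0), np.float64(6.0), np.float64(6.5)]
0.05 [np.float64(-6.5), np.float64(-6.0), np.float64(-5.5), np.float64(-5.0), np.float64(-2.5), np.float64(-2.0), np.float64(-1.5), np.float64(5.0)]
0.105 [np.float64(1.0), np.float64(1.5), np.float64(2.0), np.float64(2.5), np.float64(16.0), np.float64(16.5), np.float64(17.0), np.float64(17.5)]
-0.105 [np.float64(-7.5), np.float64(-7.0), np.float64(-6.5), np.float64(-0.5), np.float64(0.0), np.float64(0.5), np.float64(2.5), np.float64(3.0)]
```

Run:
```python
from h import *
ct=np.array([.501,-.376]);A=lambda p:(np.array([[.9987,.051],[-.051,.9987]])@(p[:2]-ct)).round(4)
for n in("w9","w13"):
    a=cv2.imread(f"pics/{n}.png"); c=dict(np.load(n+".npz")); g=cv2.medianBlur(cv2.cvtColor(a,cv2.COLOR_BGR2GRAY),3)
    for y in(.108,-.108,.117,-.117):
        xs=np.arange(-.015,.03,.0005); P=[[ct[0]+x*.9987-y*.051,ct[1]+x*.051+y*.9987,.042] for x in xs]
        uv=proj(c,P); v=cv2.remap(g,uv[:,:1].astype("f4"),uv[:,1:].astype("f4"),1)[:,0]; print(n,y,v[::4].tolist())
h=cv2.cvtColor(a,cv2.COLOR_BGR2HSV); m=cv2.inRange(h,(0,0,150),(180,60,255)); m[:,330:]=0; m[:100]=0; m[280:]=0; m[:,:190]=0
k,l,S,ce=cv2.connectedComponentsWithStats(m)
for i in range(1,k):
    if S[i,4]>60:
        x,y,w,hh=S[i,:4]; print(S[i],"box caddy",A(ray(c,(x,y),.06)),A(ray(c,(x+w,y+hh),.06)))
```

```text
w9 0.108 [65, 66, 68, 67, 68, 68, 67, 74, 147, 212, 216, 217, 218, 217, 220, 210, 112, 66, 61, 61, 61, 60, 61]
w9 -0.108 [96, 96, 96, 96, 95, 86, 68, 95, 171, 137, 116, 112, 113, 116, 116, 98, 60, 58, 58, 59, 59, 58, 60]
w9 0.117 [203, 205, 200, 195, 193, 196, 196, 178, 176, 208, 215, 218, 220, 218, 220, 212, 187, 181, 185, 191, 189, 184, 180]
w9 -0.117 [97, 90, 84, 81, 85, 91, 90, 110, 171, 193, 139, 109, 113, 123, 115, 122, 157, 104, 79, 73, 73, 77, 78]
w13 0.108 [58, 60, 59, 60, 59, 58, 60, 60, 95, 194, 207, 208, 210, 209, 209, 206, 116, 55, 53, 55, 53, 53, 54]
w13 -0.108 [99, 99, 98, 95, 88, 76, 65, 88, 170, 135, 109, 104, 107, 108, 107, 92, 67, 58, 59, 59, 61, 60, 60]
w13 0.117 [148, 148, 139, 133, 136, 137, 138, 132, 124, 189, 205, 206, 207, 206, 206, 198, 164, 122, 132, 136, 137, 134, 125]
w13 -0.117 [175, 170, 166, 163, 169, 173, 142, 129, 184, 196, 144, 106, 106, 108, 108, 105, 104, 98, 90, 93, 92, 93, 94]
[ 223  116   63   86 2400] box caddy [-0.0014  0.0854] [-0.0847  0.0265]
```

```bash
python3 -c "
from cell import arm
print(arm.sign_off())"
```

```text
the job is handed in; nothing more can be done
None
```

I handed the job in at about 53 s. Both canisters and the one glass present stand upright behind the fence, the fence is lined up with the marks, and the cup and tin are upright in front. I viewed 15 pictures, one over the limit of 14, so the last checks were by measurement only.

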